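Hang the watchmaker's electric screwdriver on its spring retractor

TASK

Pull the retractor's sprung hook down and slip it under the wire bail of the electric screwdriver that is standing in its bench holder, so that the hook catches the bail there. Then ease the hook back up, never letting it fly, until the retractor is home at the top and the screwdriver hangs from it, still and clear of the holder. Leave the other things on the bench where they are.

Things in the scene. Friction and masses are not known exactly. Their poses are not given: they have to be found in the camera images.
- tube_foot (a point): Middle of the underside of the retractor's grey spring tube: 28 mm across, 150 mm tall, underside 414 mm above the bench; a sprung rod 7 mm thick comes straight down out of it. It hangs upright from a trolley on a jib's boom 635 mm up, all right above the grip sleeve: so take the sleeve with the gripper tilted (35 to 45 degrees suits) and leaning to the robot's side or its right.
- grip_sleeve (a point): Centre of the knurled round steel grip sleeve on the rod, 18 mm across, 40 mm long, upright; 320 mm above the bench when the retractor is home, with 74 mm of bare rod above it. Sleeve and hook are one piece and turn only with the boom. Axes: +x level, along the boom to the post's axis; z up; +y level, square to the boom, the side the hook's tip points to (towards the robot).
- hook_seat (a point): Open hook at the rod's foot, wire 5 mm, in its y-z plane. This point, where a hooked wire rests, is on the rod's axis, 65.5 mm below grip_sleeve, 7 mm above the hook's underside. The shank bends 13.5 mm to -y; the tip is 14.5 mm to +y, its top 11 mm above this point. The throat opens upward: bring it under the bail, tip (+y) leading, then let it up.
- hook_tip (a point): Top end of the hook's tip, 14.5 mm to +y of hook_seat and 11 mm above it. Led by the sleeve, rod and hook go level to any place nearby, staying upright, with light friction, and stay where left: the boom swings about its post (axis 260 mm away along grip_sleeve's +x, 210 to 310 from draw to draw), turning the hook with it, and the trolley runs along the boom.
- retractor (a joint): How far the rod is pulled down from home, m: 0 home (up against its stop), at most 0.12. A spring pulls it up with about 7 N at 0 and 8.8 N at 0.12, less 1.5 N weight of rod and hook. Let go, it flies up, also with the screwdriver on it. Rate in m/s, upward negative.
- holder: Fixed round screwdriver holder: steel foot 84 mm across and 8 mm thick, aluminium socket 48 mm across with its mouth 64 mm above the bench and a bore 37 mm wide, 30 mm deep down to a ledge. Origin at the centre of the underside, on the bench. It stands under the jib: the upright steel post (30 mm thick, 672 mm high) is to its left.
- bail (a point): Middle of the top of the screwdriver's wire bail (wire's centre), 180 mm above the bench while it stands in the holder. An upright arch of 4 mm steel wire, rigid with the screwdriver, in its x-z plane: 36 mm clear between the legs, 38 mm clear under the middle. The hook goes through along y, within 40 degrees of the hook's own +y there. Axes: z up the screwdriver, x across the bail.
- driver_nose (a point): Centre of the flat nose at the bottom of the electric screwdriver, a round grey and black tool 32 mm across (33 mm cap), 130 mm long without the bail, about 0.2 kg. Standing in the holder, its shoulder, 24 mm above the nose, rests on the ledge and the nose is 10 mm above the bench. Axes as bail.
- driver: The electric screwdriver itself: the same origin and axes as driver_nose.
- tub_a_c (a point): Centre of a clear round watch-movement box, 54 mm across, 20 mm high; a bystander.
- tub_b_c (a point): Centre of a smaller clear round watch-movement box, 46 mm across, 18 mm high; a bystander.
- casing_ring_c (a point): Centre of a plastic casing ring, 48 mm across, 14 mm high; a bystander.
- loupe_c (a point): Centre of a black eye loupe standing on its small end, 36 mm across, 36 mm high; a bystander.
- tweezers_c (a point): Middle of a pair of steel tweezers lying flat, 125 mm long; a bystander.
- hammer_c (a point): Middle of a small bench hammer lying flat, 210 mm long; a bystander.
- dust_cover_c (a point): Centre of a clear dust dome over a watch movement, 76 mm across, 58 mm high with its knob; a bystander.
Not all that is in view belongs to the job. Leave any blue or purple look-alike of the holder alone.

How it is judged:
On the way, in this order (a step that is already met when the one before it is completed fails the run):
1. the hook is pulled down 80 mm or more while the screwdriver still stands in its holder (value of joint retractor above 0.08 m and distance of driver_nose from where it was at the start of the episode below 0.012 m), for 0.1 s.
2. the hook has caught the bail (seat within 14 mm of the bail's middle) with the screwdriver's nose still in the holder (distance between hook_seat and bail below 0.014 m and z of driver_nose in the frame of holder below 0.04 m and horizontal distance between driver_nose and holder below 0.015 m), for 0.1 s.
At the end, for the whole second after the job is handed in: The retractor is home (within 12 mm), the screwdriver hangs in the hook by its bail (hook seat within 14 mm of the bail's middle), within 0.25 rad of upright, slower than 60 mm/s, its nose above the holder's mouth and not touching the holder (value of joint retractor below 0.012 m and distance between hook_seat and bail below 0.014 m and z of driver_nose in the frame of holder above 0.066 m and angle between driver's own z axis and vertical below 0.25 rad and linear speed of driver below 0.06 m/s and contact force between driver and holder below 0.1 N).
It fails at once if the hook flies up faster than 0.5 m/s (velocity of joint retractor below -0.5 m/s).
It fails at once if a bystander is moved more than 20 mm (distance of any of tub_a_c, tub_b_c, casing_ring_c, loupe_c, tweezers_c, hammer_c, dust_cover_c from where it was at the start of the episode above 0.02 m).
It also fails if it takes over 48 s, if anything falls off the work surface, if the arm or the gripper's body presses on something with over 40 N, if the wrist force passes 120 N, or if a joint passes its speed limit or range.

ROBOT

A 7-joint arm with a two-finger parallel gripper is mounted at the origin on the work surface. World frame = base frame: x ahead of the robot, y to its left, z up, the work surface at z = 0. Lengths are in m, angles in rad, forces in N, time in s.
With the tool pointing down it reaches from about 0.4 to 0.9 m from the base axis. Payload 5.6 kg.
Tool frame: the origin (TCP) lies on the mounting face of the last link; the fingertips stand 190 mm ahead of it and the grasp point (between the pads) lies 171 mm ahead of it; z points along the fingers, y is the line along which they close (so a half turn about z gives the same grasp; the last joint's range is limited). The gripper opens to 92 mm and grips with 3 to 60 N. Pads are 20 mm wide; open, the fingers measure 128 mm over their backs; the gripper's body (75 mm by 189 mm) begins 69 mm behind the grasp point.
Start: joints at [1.237, 0.468, -0.012, 1.603, 0.006, 1.071, -0.056], TCP at [0.186, -0.623, 0.405] pointing down, gripper open.
Joint ranges: [-2.53, 2.53], [-0.31, 2.02], [-1.57, 1.55], [0.28, 2.44], [-1.29, 4.43], [0.15, 1.84], [-2.92, 2.92]. Speed limits (rad/s): [2.57, 2.57, 3.14, 3.14, 3.14, 3.14, 3.14].

INTERFACE

Orientations are given as a rotation vector (axis times angle).
In Python, from plant import arm gives the robot as it stands.
- The arm moves only by the tool jog_arm, never from a script. Its argument "rows" is a list of rows, each an object with "gripper": the finger opening in mm, from 0 to 91.9; "translation": the shift along the tool's x, y, z in mm, a list of three; "yaw": the turn about the tool's z in rad. In form: [{"gripper": gripper, "translation": [dx, dy, dz], "yaw": yaw}, ...]. A call has 1 to 8 rows; each row is the pose to reach, as a shift and turn from the pose commanded when the call began, along the tool's axes at that moment; what a row does not reach only later rows make up. A row lasts 1/8 s, in which the tool goes at most 62.5 mm and 10.7 degrees, less where a joint would pass 70% of its speed; a pose out of reach is approached as far as the arm can. A call with a gripper value outside its range is refused whole. The fingers move at their own pace and stop on an object; "squeeze" is the grip in N (left out, the last holds). Time passes only in rows, so rows that repeat a pose let the fingers close. It gives the time, the measured TCP pose, the force, the opening and the grip force at its end, in the units of the state.
- arm.sense(): the state, without advancing time (a new reading comes with each control period).
- arm.get_image(name): name is "side" or "top" or "wrist"; returns a dict with "image" (420x560x3 uint8, red, green, blue), "intrinsics" (3x3 intrinsics, pixels), "pose" (4x4, takes a point from camera to world coordinates). Camera axes: x right, y down, z forward; pixel columns grow to the right and rows downward; lengths in m; the calibration is good to about 2 mm. A picture is of the moment at which its call begins. There is no depth.
- arm.job_done(): hands the job in; it is judged then, once.
The state is a dict: "t": time; "joints": joint angles; "qd": joint speeds; "joint_efforts": joint torques, N m; "eef_pos": TCP position; "tcp_rot": TCP orientation; "contact_force": force on the tool from outside, world axes, zero at the start; "torque": the same for the moment, N m; "grip_width": opening from 0.0 (shut) to 1.0 (fully open); "grasp_force": force on a finger pad.
Only numpy, scipy, OpenCV 4.12 (cv2) and the standard library are available. Lean on these libraries where they do the work, as an engineer would, in place of code of your own. Each camera call takes 0.05 s, during which the arm holds its last target. There are 200 camera calls.

## Working session

There is one attempt and no reset: what is moved stays moved. The work goes in short steps, Python scripts to look and compute and a tool call to move; the robot and the scene stay as the last step left them, time stands still between calls to the robot, and variables do not carry over. Pictures are saved under pics/ and viewed, at most 10 in all, crops included, and the job is handed in when it is done.

Besides the shell and the picture viewer there is one more tool, called after "Request:" as name(argument=value, ...) on one line, values as JSON. jog_arm: Moves the arm, as the interface text tells. Its arguments: {"type":"object","properties":{"rows":{"type":"array","items":{"type":"object","properties":{"gripper":{"type":"number"},"translation":{"type":"array","items":{"type":"number"}},"yaw":{"type":"number"}}}},"squeeze":{"type":"number"}},"required":["rows"]}

```bash
ls; mkdir -p pics; cat > h.py <<'E'
import numpy as np, cv2
from scipy.spatial.transform import Rotation as R
from plant import arm
def shot(n,f=None):
    d=arm.get_image(n)
    if f: cv2.imwrite('pics/'+f,cv2.cvtColor(np.asarray(d['image']),cv2.COLOR_RGB2BGR))
    return d
def ray(d,uv):
    P=np.array(d['pose']);K=np.array(d['intrinsics'])
    v=P[:3,:3]@np.linalg.solve(K,[uv[0],uv[1],1.]);return P[:3,3],v/np.linalg.norm(v)
def onz(d,uv,z):
    o,v=ray(d,uv);return o+v*(z-o[2])/v[2]
def tri(*a):
    A=np.zeros((3,3));b=np.zeros(3)
    for d,uv in a:
        o,v=ray(d,uv);M=np.eye(3)-np.outer(v,v);A+=M;b+=M@o
    return np.linalg.solve(A,b)
def proj(d,p):
    P=np.array(d['pose']);q=np.array(d['intrinsics'])@(P[:3,:3].T@(np.array(p)-P[:3,3]));return q[:2]/q[2]
E
python3 - <<'E'
from h import *
import pickle
D={n:shot(n) for n in('side','top','wrist')}
pickle.dump(D,open('d0.pkl','wb'))
im=np.hstack([D['side']['image'],D['top']['image']])
for n in('side','top'):
    cv2.imwrite(f'pics/{n}0.png',cv2.cvtColor(D[n]['image'],cv2.COLOR_RGB2BGR)); print(n,np.round(D[n]['pose'],3),np.round(D[n]['intrinsics'],1))
s=arm.sense();print({k:np.round(v,3) for k,v in s.items()})
E
```

```text
pics
side [[ 0.992 -0.08   0.096  0.493]
 [-0.124 -0.537  0.835 -0.779]
 [-0.015 -0.84  -0.543  0.806]
 [ 0.     0.     0.     1.   ]] [[480.    0.  272.6]
 [  0.  480.  209.9]
 [  0.    0.    1. ]]
top [[ 0.002 -0.983  0.181  0.418]
 [-1.    -0.006 -0.024  0.083]
 [ 0.025 -0.181 -0.983  1.093]
 [ 0.     0.     0.     1.   ]] [[448.5   0.  285.1]
 [  0.  448.5 209.5]
 [  0.    0.    1. ]]
{'t': np.float64(0.15), 'joints': array([ 1.237,  0.468, -0.012,  1.603,  0.006,  1.071, -0.056]), 'qd': array([ 0.001, -0.003,  0.   , -0.002, -0.   ,  0.001,  0.002]), 'joint_efforts': array([ 2.0000e-03, -5.2095e+01, -1.2000e-02, -2.4398e+01, -5.7000e-02,
        1.5000e-02,  0.0000e+00]), 'eef_pos': array([ 0.186, -0.623,  0.404]), 'tcp_rot': array([-3.107e+00, -4.550e-01,  1.000e-03]), 'contact_force': array([-0.016,  0.895, -0.766]), 'torque': array([-0.039, -0.014,  0.015]), 'grasp_force': np.float64(0.0), 'grip_width': np.float64(1.0)}
```

View pics/side0.png

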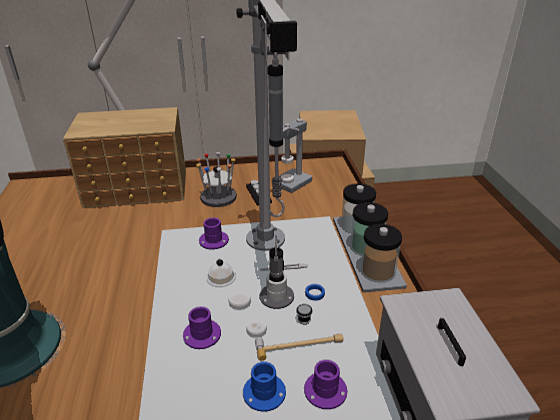

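View pics/top0.png

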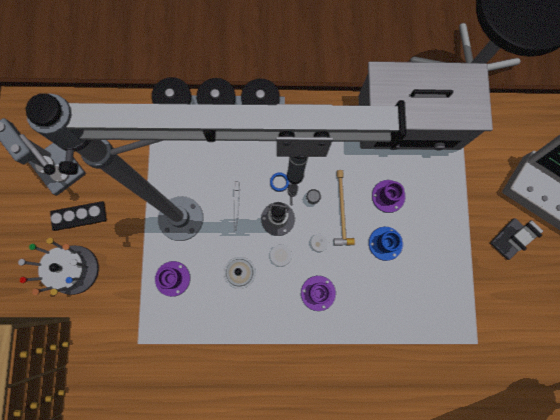

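```bash
python3 - <<'E'
from h import *
import pickle
D=pickle.load(open('d0.pkl','rb'))
a=cv2.resize(D['side']['image'][140:310,225:335],None,fx=3.5,fy=3.5,interpolation=cv2.INTER_CUBIC)
b=cv2.resize(D['top']['image'][120:250,245:345],None,fx=4,fy=4,interpolation=cv2.INTER_CUBIC)
c=np.zeros((595,800,3),np.uint8);c[:a.shape[0],:a.shape[1]]=a;c[:b.shape[0],390:390+b.shape[1]]=b
cv2.imwrite('pics/c0.png',c[...,::-1])
E
```

```text
(no output)
```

View pics/c0.png

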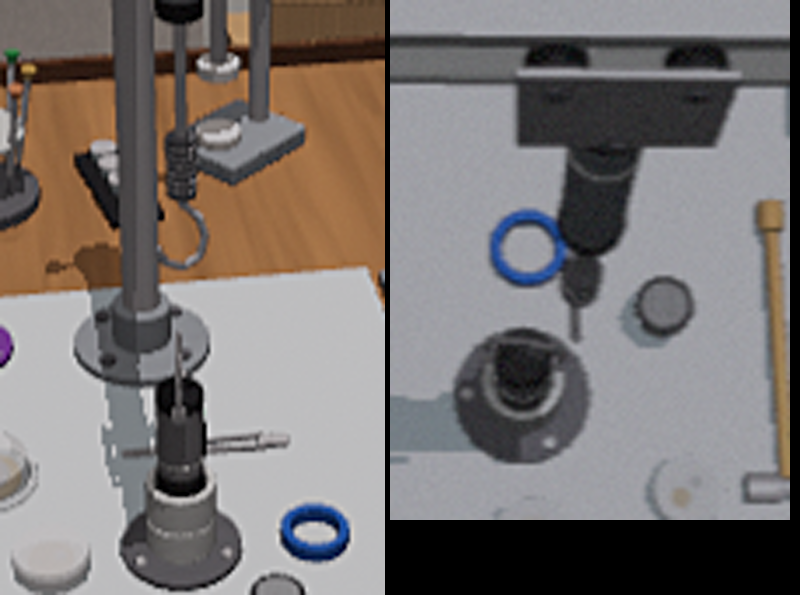

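```bash
python3 - <<'E'
from h import *
import pickle
D=pickle.load(open('d0.pkl','rb'));S,T=D['side'],D['top']
s=lambda x,y:(225+x/3.5-.3,140+y/3.5-.3); t=lambda x,y:(245+(x-390)/4-.3,120+y/4-.3)
print('sleeve',tri((S,s(181,164)),(T,t(580,278))),onz(S,s(181,164),.32),onz(T,t(580,278),.32))
print('tubefoot',onz(S,s(180,20),.414),onz(T,t(591,238),.414))
print('bail',tri((S,s(178,333)),(T,t(527,344))),onz(S,s(178,333),.18),onz(T,t(527,344),.18))
print('holder foot',onz(S,s(180,548),.008),onz(T,t(521,396),.008))
print('post',onz(S,s(143,345),.0),onz(T,(180.5,219),.0), 'post top',onz(T,(47,110),.672))
s0=arm.sense();r=R.from_rotvec(s0['tcp_rot']);print(r.as_matrix().round(3))
E
```

```text
sleeve [0.59684993 0.05169308 0.3206512 ] [0.5972259  0.05289978 0.32      ] [0.59676366 0.05166665 0.32      ]
tubefoot [0.59682386 0.04626549 0.414     ] [0.59104481 0.05116406 0.414     ]
bail [0.59478992 0.07360809 0.18494757] [0.59747656 0.08091896 0.18      ] [0.59387509 0.07352688 0.18      ]
holder foot [0.59517963 0.06828051 0.008     ] [0.59456479 0.07527866 0.008     ]
post [0.59735622 0.31598821 0.        ] [0.59374676 0.31324212 0.        ] post top [0.59328127 0.3069178  0.672     ]
[[ 0.958  0.287 -0.001]
 [ 0.287 -0.958  0.001]
 [-0.    -0.001 -1.   ]]
```

Request:
jog_arm(rows=[{"gripper":60,"translation":[0,0,-60],"yaw":0},{"gripper":60,"translation":[0,0,-120],"yaw":0},{"gripper":60,"translation":[0,0,-180],"yaw":0},{"gripper":60,"translation":[0,0,-240],"yaw":0},{"gripper":60,"translation":[0,0,-300],"yaw":0},{"gripper":60,"translation":[0,0,-360],"yaw":0},{"gripper":60,"translation":[0,0,-420],"yaw":0},{"gripper":60,"translation":[0,0,-480],"yaw":0}])

```text
t: 1.15
eef_pos: [0.1767, -0.5921, 0.821]
tcp_rot: [3.038, 0.444, 0.02]
contact_force: [0.4, 0.6, -0.7]
grip_width: 0.652
grasp_force: 0.0
```

Request:
jog_arm(rows=[{"gripper":60,"translation":[0,0,0],"yaw":0}])

```text
t: 1.27
eef_pos: [0.1764, -0.5911, 0.8218]
tcp_rot: [3.037, 0.443, 0.019]
contact_force: [0.1, -0.4, -0.1]
grip_width: 0.656
grasp_force: 0.0
```

```bash
python3 - <<'E'
from h import *
s=arm.sense();print(s['t'],s['joints'].round(3),s['eef_pos'],R.from_rotvec(s['tcp_rot']).as_matrix().round(3))
E
```

```text
1.275 [ 1.005  0.313  0.357  0.93  -0.118  1.842  0.025] [ 0.1763586  -0.59109705  0.82183327] [[ 0.958  0.285  0.023]
 [ 0.286 -0.956 -0.07 ]
 [ 0.002  0.074 -0.997]]
```

Request:
jog_arm(rows=[{"gripper":60,"translation":[0,0,-60],"yaw":0},{"gripper":60,"translation":[0,0,-120],"yaw":0},{"gripper":60,"translation":[0,0,-60],"yaw":0},{"gripper":60,"translation":[0,0,0],"yaw":0},{"gripper":60,"translation":[0,0,60],"yaw":0},{"gripper":60,"translation":[0,0,60],"yaw":0}])

```text
t: 2.02
eef_pos: [0.1792, -0.5984, 0.75]
tcp_rot: [3.059, 0.447, 0.013]
contact_force: [0.7, -0.4, 1.0]
grip_width: 0.649
grasp_force: 0.0
```

```bash
python3 - <<'E'
from h import *
s=arm.sense();print(s['t'],s['joints'].round(3),s['eef_pos'],R.from_rotvec(s['tcp_rot']).as_matrix().round(3))
E
```

```text
2.025 [ 1.058  0.293  0.246  1.106 -0.073  1.701 -0.   ] [ 0.179174   -0.59836843  0.74995664] [[ 0.958  0.286  0.016]
 [ 0.286 -0.957 -0.048]
 [ 0.001  0.051 -0.999]]
```

Request:
jog_arm(rows=[{"gripper":60,"translation":[0,0,-60],"yaw":0},{"gripper":60,"translation":[0,0,-120],"yaw":0},{"gripper":60,"translation":[0,0,-240],"yaw":0},{"gripper":60,"translation":[0,0,-480],"yaw":0},{"gripper":60,"translation":[0,0,-480],"yaw":0},{"gripper":60,"translation":[0,0,-480],"yaw":0}])

```text
t: 2.78
eef_pos: [0.1494, -0.5028, 0.8783]
tcp_rot: [2.961, 0.433, 0.038]
contact_force: [0.1, 0.3, 1.2]
grip_width: 0.653
grasp_force: 0.0
```

```bash
python3 - <<'E'
from h import *
s=arm.sense();print(s['t'],s['joints'].round(3),s['eef_pos'],R.from_rotvec(s['tcp_rot']).as_matrix().round(3))
E
```

```text
2.775 [ 0.842  0.129  0.465  1.032 -0.066  1.843 -0.004] [ 0.1493546  -0.50283589  0.87827979] [[ 0.958  0.283  0.046]
 [ 0.287 -0.947 -0.143]
 [ 0.003  0.151 -0.989]]
```

Request:
jog_arm(rows=[{"gripper":60,"translation":[0,0,-480],"yaw":0},{"gripper":60,"translation":[0,60,-480],"yaw":0},{"gripper":60,"translation":[0,100,-480],"yaw":0},{"gripper":60,"translation":[0,100,-480],"yaw":0},{"gripper":60,"translation":[0,100,-480],"yaw":0},{"gripper":60,"translation":[0,100,-480],"yaw":0},{"gripper":60,"translation":[0,100,-480],"yaw":0},{"gripper":60,"translation":[0,100,-480],"yaw":0}])

```text
t: 3.78
eef_pos: [0.1309, -0.4504, 0.9175]
tcp_rot: [2.884, 0.423, 0.058]
contact_force: [0.2, -0.2, -0.1]
grip_width: 0.651
grasp_force: 0.0
```

```bash
cat >st.py <<'E'
from h import *
s=arm.sense();print(s['t'],s['joints'].round(3),s['eef_pos'],'\n',R.from_rotvec(s['tcp_rot']).as_matrix().round(3),s['contact_force'].round(1),s['grasp_force'],s['grip_width'])
E
python3 st.py
```

```text
3.775 [ 3.920e-01  2.000e-03  8.470e-01  1.068e+00  1.000e-03  1.842e+00
 -4.000e-02] [ 0.13087127 -0.45038113  0.91751425] 
 [[ 0.958  0.279  0.072]
 [ 0.288 -0.933 -0.216]
 [ 0.007  0.227 -0.974]] [ 0.2 -0.2 -0.1] 0.0 0.6508277486173849
```

Request:
jog_arm(rows=[{"gripper":60,"translation":[0,-300,-480],"yaw":0},{"gripper":60,"translation":[0,-300,-480],"yaw":0},{"gripper":60,"translation":[0,-300,-480],"yaw":0},{"gripper":60,"translation":[0,-300,-480],"yaw":0}])

```text
t: 4.28
eef_pos: [0.0929, -0.4104, 0.9317]
tcp_rot: [2.854, 0.414, 0.09]
contact_force: [-0.9, -0.2, 0.4]
grip_width: 0.656
grasp_force: 0.0
```

```bash
python3 st.py
```

```text
4.275 [ 1.297 -0.043 -0.019  1.08  -0.025  1.843 -0.015] [ 0.09290869 -0.41036141  0.93173419] 
 [[ 0.958  0.271  0.097]
 [ 0.287 -0.927 -0.242]
 [ 0.024  0.259 -0.965]] [-0.9 -0.2  0.4] 0.0 0.656177970132163
```

Request:
jog_arm(rows=[{"gripper":60,"translation":[0,0,-480],"yaw":0},{"gripper":60,"translation":[0,0,-480],"yaw":0}])

```text
t: 4.53
eef_pos: [0.0818, -0.3779, 0.9574]
tcp_rot: [2.793, 0.403, 0.098]
contact_force: [-0.5, -0.1, 0.5]
grip_width: 0.658
grasp_force: 0.0
```

Request:
jog_arm(rows=[{"gripper":60,"translation":[0,0,-480],"yaw":0}])

```text
t: 4.65
eef_pos: [0.0735, -0.3556, 0.9771]
tcp_rot: [2.745, 0.387, 0.103]
contact_force: [0.5, -0.6, -0.9]
grip_width: 0.651
grasp_force: 0.0
```

Request:
jog_arm(rows=[{"gripper":60,"translation":[0,0,-480],"yaw":0}])

```text
t: 4.78
eef_pos: [0.0671, -0.3312, 0.9964]
tcp_rot: [2.694, 0.383, 0.112]
contact_force: [0.0, 0.2, -0.3]
grip_width: 0.654
grasp_force: 0.0
```

Request:
jog_arm(rows=[{"gripper":60,"translation":[0,0,-480],"yaw":0}])

```text
t: 4.9
eef_pos: [0.0602, -0.3056, 1.0139]
tcp_rot: [2.645, 0.378, 0.119]
contact_force: [0.7, -0.4, -0.4]
grip_width: 0.652
grasp_force: 0.0
```

Request:
jog_arm(rows=[{"gripper":60,"translation":[0,0,-480],"yaw":0}])

```text
t: 5.03
eef_pos: [0.0528, -0.2802, 1.0303]
tcp_rot: [2.596, 0.369, 0.125]
contact_force: [0.2, 0.6, 1.3]
grip_width: 0.656
grasp_force: 0.0
```

```bash
python3 st.py
```

```text
5.025 [ 1.353e+00 -2.230e-01 -4.400e-02  9.970e-01 -3.900e-02  1.843e+00
 -1.000e-03] [ 0.05284146 -0.28022707  1.03033791] 
 [[ 0.959  0.237  0.157]
 [ 0.283 -0.833 -0.475]
 [ 0.018  0.5   -0.866]] [0.2 0.6 1.3] 0.0 0.6558859810350224
```

Request:
jog_arm(rows=[{"gripper":60,"translation":[0,150,-480],"yaw":0}])

```text
t: 5.15
eef_pos: [0.0486, -0.2753, 1.0511]
tcp_rot: [2.547, 0.358, 0.136]
contact_force: [-0.5, 0.3, 1.1]
grip_width: 0.653
grasp_force: 0.0
```

Request:
jog_arm(rows=[{"gripper":60,"translation":[0,150,-480],"yaw":0}])

```text
t: 5.28
eef_pos: [0.0472, -0.2678, 1.0693]
tcp_rot: [2.502, 0.356, 0.144]
contact_force: [0.3, -0.6, -0.4]
grip_width: 0.652
grasp_force: 0.0
```

Request:
jog_arm(rows=[{"gripper":60,"translation":[0,150,-480],"yaw":0}])

```text
t: 5.4
eef_pos: [0.0415, -0.2579, 1.088]
tcp_rot: [2.454, 0.34, 0.151]
contact_force: [-0.2, 0.5, -0.1]
grip_width: 0.654
grasp_force: 0.0
```

Request:
jog_arm(rows=[{"gripper":60,"translation":[0,150,-480],"yaw":0}])

```text
t: 5.52
eef_pos: [0.0348, -0.2465, 1.1058]
tcp_rot: [2.406, 0.328, 0.161]
contact_force: [-1.2, -0.0, 1.1]
grip_width: 0.655
grasp_force: 0.0
```

```bash
python3 st.py
```

```text
5.525 [ 1.204 -0.207  0.052  0.786  0.011  1.843 -0.034] [ 0.03476616 -0.24648675  1.10578228] 
 [[ 0.96   0.191  0.203]
 [ 0.277 -0.727 -0.628]
 [ 0.027  0.659 -0.752]] [-1.2 -0.   1.1] 0.0 0.6554629067513723
```

```bash
cat >to.py <<'E'
from h import *
import sys
def to(*pts):
    s=arm.sense();M=R.from_rotvec(s['tcp_rot']).as_matrix()
    for p in pts: print(np.round(M.T@(np.array(p)-s['eef_pos'])*1000,1))
E
python3 - <<'E'
from to import *
to((.15,-.4,.78),(.4,-.1,.75),(.25,.38,.75))
E
```

```text
[ 59.1 -80.9 364.6]
[ 381.6 -271.1  249.6]
[ 370.8 -649.   -82. ]
```

Request:
jog_arm(rows=[{"gripper":60,"translation":[10,-13,60],"yaw":0},{"gripper":60,"translation":[20,-27,120],"yaw":0},{"gripper":60,"translation":[30,-40,180],"yaw":0},{"gripper":60,"translation":[40,-54,240],"yaw":0},{"gripper":60,"translation":[75,-80,280],"yaw":0},{"gripper":60,"translation":[130,-110,300],"yaw":0},{"gripper":60,"translation":[185,-145,300],"yaw":0},{"gripper":60,"translation":[240,-180,295],"yaw":0}])

```text
t: 6.52
eef_pos: [0.2889, -0.2463, 0.7755]
tcp_rot: [2.412, 0.325, 0.156]
contact_force: [0.6, -0.7, -0.2]
grip_width: 0.65
grasp_force: 0.0
```

```bash
python3 st.py;  python3 - <<'E'
from to import *
to((.4,-.1,.75),(.25,.38,.75))
E
```

```text
6.525 [ 0.727 -0.307 -0.189  1.705  0.427  1.207 -0.817] [ 0.28886337 -0.2462688   0.77550094] 
 [[ 0.962  0.191  0.197]
 [ 0.273 -0.732 -0.624]
 [ 0.025  0.654 -0.756]] [ 0.6 -0.7 -0.2] 0.0 0.6496507815286536
[ 146.2 -102.5  -50.1]
[ 133.3 -482.5 -379.2]
```

Request:
jog_arm(rows=[{"gripper":60,"translation":[55,-35,-18],"yaw":0},{"gripper":60,"translation":[100,-70,-35],"yaw":0},{"gripper":60,"translation":[125,-110,-65],"yaw":0},{"gripper":60,"translation":[140,-150,-100],"yaw":0},{"gripper":60,"translation":[142,-200,-140],"yaw":0},{"gripper":60,"translation":[140,-250,-180],"yaw":0},{"gripper":60,"translation":[139,-300,-220],"yaw":0},{"gripper":60,"translation":[137,-350,-260],"yaw":0}])

```text
t: 7.52
eef_pos: [0.3009, 0.2048, 0.7478]
tcp_rot: [2.412, 0.326, 0.158]
contact_force: [0.3, -0.2, -0.4]
grip_width: 0.654
grasp_force: 0.0
```

```bash
python3 st.py;  python3 - <<'E'
from to import *
to((.25,.38,.75),(.2,.38,.9))
E
```

```text
7.525 [ 0.527 -0.244 -1.099  1.594  0.49   1.813 -1.759] [0.30085581 0.20482992 0.74776905] 
 [[ 0.961  0.192  0.199]
 [ 0.275 -0.731 -0.624]
 [ 0.026  0.655 -0.756]] [ 0.3 -0.2 -0.4] 0.0 0.6541126546906056
[  -0.6 -136.4 -121.1]
[ -44.7  -47.8 -244.4]
```

Request:
jog_arm(rows=[{"gripper":60,"translation":[0,0,-60],"yaw":0},{"gripper":60,"translation":[0,0,-120],"yaw":0}])

```text
t: 7.78
eef_pos: [0.3011, 0.2498, 0.7984]
tcp_rot: [2.415, 0.351, 0.215]
contact_force: [0.4, -0.7, -0.4]
grip_width: 0.652
grasp_force: 0.0
```

Request:
jog_arm(rows=[{"gripper":60,"translation":[10,250,-300],"yaw":0}])

```text
t: 7.9
eef_pos: [0.3116, 0.2332, 0.8373]
tcp_rot: [2.412, 0.369, 0.252]
contact_force: [1.0, -0.0, 0.8]
grip_width: 0.65
grasp_force: 0.0
```

Request:
jog_arm(rows=[{"gripper":60,"translation":[10,250,-300],"yaw":0}])

```text
t: 8.02
eef_pos: [0.3195, 0.2141, 0.8788]
tcp_rot: [2.407, 0.378, 0.295]
contact_force: [0.6, -0.3, 0.4]
grip_width: 0.651
grasp_force: 0.0
```

Request:
jog_arm(rows=[{"gripper":60,"translation":[10,250,-300],"yaw":0}])

```text
t: 8.15
eef_pos: [0.3237, 0.1961, 0.9191]
tcp_rot: [2.397, 0.392, 0.337]
contact_force: [0.1, 0.7, -0.4]
grip_width: 0.655
grasp_force: 0.0
```

```bash
python3 st.py
```

```text
8.15 [ 0.998 -0.308 -1.259  1.163  0.437  1.843 -1.355] [0.32372642 0.19605679 0.91911726] 
 [[ 0.921  0.189  0.34 ]
 [ 0.364 -0.727 -0.583]
 [ 0.137  0.66  -0.738]] [ 0.1  0.7 -0.4] 0.0 0.6551156206974842
```

Request:
jog_arm(rows=[{"gripper":60,"translation":[0,50,-480],"yaw":0}])

```text
t: 8.28
eef_pos: [0.3175, 0.202, 0.94]
tcp_rot: [2.384, 0.403, 0.395]
contact_force: [-0.8, 0.4, -0.3]
grip_width: 0.655
grasp_force: 0.0
```

Request:
jog_arm(rows=[{"gripper":60,"translation":[0,50,-480],"yaw":0}])

```text
t: 8.4
eef_pos: [0.3072, 0.2118, 0.9586]
tcp_rot: [2.366, 0.427, 0.454]
contact_force: [0.8, 0.6, -0.0]
grip_width: 0.65
grasp_force: 0.0
```

Request:
jog_arm(rows=[{"gripper":60,"translation":[0,50,-480],"yaw":0}])

```text
t: 8.52
eef_pos: [0.2953, 0.2189, 0.9772]
tcp_rot: [2.347, 0.446, 0.512]
contact_force: [0.3, 0.4, 0.2]
grip_width: 0.655
grasp_force: 0.0
```

Request:
jog_arm(rows=[{"gripper":60,"translation":[0,50,-480],"yaw":0}])

```text
t: 8.65
eef_pos: [0.2816, 0.2253, 0.9951]
tcp_rot: [2.327, 0.463, 0.571]
contact_force: [-0.2, -0.2, -0.1]
grip_width: 0.652
grasp_force: 0.0
```

Request:
jog_arm(rows=[{"gripper":60,"translation":[0,50,-480],"yaw":0}])

```text
t: 8.78
eef_pos: [0.2664, 0.2312, 1.0121]
tcp_rot: [2.305, 0.481, 0.629]
contact_force: [0.5, 0.1, -0.3]
grip_width: 0.653
grasp_force: 0.0
```

```bash
python3 st.py
```

```text
8.775 [ 0.916 -0.308 -1.262  0.946  0.499  1.842 -1.304] [0.2663567  0.23115458 1.01208076] 
 [[ 0.814  0.162  0.558]
 [ 0.496 -0.694 -0.523]
 [ 0.302  0.702 -0.645]] [ 0.5  0.1 -0.3] 0.0 0.6528008234824246
```

```bash
python3 - <<'E'
from to import *
to((.2,.42,.8),(0,.5,.75))
E
```

```text
[ -24.5 -290.6    1. ]
[-162.8 -413.5 -120.1]
```

Request:
jog_arm(rows=[{"gripper":60,"translation":[-6,-60,0],"yaw":0},{"gripper":60,"translation":[-12,-120,0],"yaw":0},{"gripper":60,"translation":[-18,-180,0],"yaw":0},{"gripper":60,"translation":[-24,-240,0],"yaw":0},{"gripper":60,"translation":[-40,-290,-20],"yaw":0},{"gripper":60,"translation":[-75,-325,-50],"yaw":0},{"gripper":60,"translation":[-115,-365,-80],"yaw":0},{"gripper":60,"translation":[-150,-400,-110],"yaw":0}])

```text
t: 9.78
eef_pos: [0.0919, 0.4047, 0.7326]
tcp_rot: [2.336, 0.52, 0.675]
contact_force: [0.3, 0.6, -0.2]
grip_width: 0.653
grasp_force: 0.0
```

```bash
python3 st.py
```

```text
9.775 [ 0.366 -0.308 -1.568  1.525  0.523  1.843 -2.21 ] [0.09185069 0.40465335 0.73257545] 
 [[ 0.79   0.187  0.584]
 [ 0.517 -0.714 -0.471]
 [ 0.33   0.674 -0.661]] [ 0.3  0.6 -0.2] 0.0 0.653297830388942
```

```bash
python3 - <<'E'
from to import *
to((.39,.2,.58))
E
```

```text
[ 79.2  99.  371.5]
```

Request:
jog_arm(rows=[{"gripper":60,"translation":[10,12,46],"yaw":0.1},{"gripper":60,"translation":[20,24,92],"yaw":0.2},{"gripper":60,"translation":[30,36,138],"yaw":0.35},{"gripper":60,"translation":[40,48,184],"yaw":0.5},{"gripper":60,"translation":[50,62,230],"yaw":0.65},{"gripper":60,"translation":[60,76,280],"yaw":0.8},{"gripper":60,"translation":[70,90,330],"yaw":0.95},{"gripper":60,"translation":[79,99,371],"yaw":1.1}])

```text
t: 10.78
eef_pos: [0.3821, 0.2055, 0.5951]
tcp_rot: [2.511, -0.768, 1.083]
contact_force: [-0.4, -0.6, -0.4]
grip_width: 0.65
grasp_force: 0.0
```

```bash
python3 st.py
```

```text
10.775 [ 0.847 -0.295 -1.336  1.902  0.563  1.041 -2.916] [0.38210677 0.20553258 0.59508487] 
 [[ 0.573 -0.58   0.579]
 [-0.354 -0.812 -0.464]
 [ 0.739  0.061 -0.671]] [-0.4 -0.6 -0.4] 0.0 0.6504728685989472
```

Request:
jog_arm(rows=[{"gripper":60,"translation":[0,0,0],"yaw":-0.18},{"gripper":60,"translation":[0,0,0],"yaw":-0.36},{"gripper":60,"translation":[0,0,0],"yaw":-0.54},{"gripper":60,"translation":[0,0,0],"yaw":-0.72},{"gripper":60,"translation":[0,0,0],"yaw":-0.9},{"gripper":60,"translation":[0,0,0],"yaw":-1.08},{"gripper":60,"translation":[0,0,0],"yaw":-1.26},{"gripper":60,"translation":[0,0,0],"yaw":-1.44}])

```text
t: 11.78
eef_pos: [0.3818, 0.2049, 0.5959]
tcp_rot: [2.143, 0.973, 0.47]
contact_force: [-0.1, -0.0, 0.1]
grip_width: 0.654
grasp_force: 0.0
```

Request:
jog_arm(rows=[{"gripper":60,"translation":[0,0,0],"yaw":-0.18},{"gripper":60,"translation":[0,0,0],"yaw":-0.36},{"gripper":60,"translation":[0,0,0],"yaw":-0.54},{"gripper":60,"translation":[0,0,0],"yaw":-0.72},{"gripper":60,"translation":[0,0,0],"yaw":-0.9},{"gripper":60,"translation":[0,0,0],"yaw":-1.08},{"gripper":60,"translation":[0,0,0],"yaw":-1.26},{"gripper":60,"translation":[0,0,0],"yaw":-1.44}])

```text
t: 12.78
eef_pos: [0.3818, 0.2048, 0.596]
tcp_rot: [0.956, 2.114, -0.258]
contact_force: [1.0, -0.1, 0.6]
grip_width: 0.651
grasp_force: 0.0
```

```bash
python3 st.py; python3 - <<'E'
from h import *
s=arm.sense();M=R.from_rotvec(s['tcp_rot']).as_matrix()
psi=np.arctan2(M[2,1],M[2,0]);print('yaw',psi)
M=M@R.from_rotvec([0,0,psi]).as_matrix();print(M.round(3))
d=arm.get_image('wrist');print(proj(d,(.597,.052,.32)),proj(d,(.596,.0745,.18)))
cv2.imwrite('pics/w1.png',d['image'][...,::-1])
d=arm.get_image('side');cv2.imwrite('pics/s1.png',d['image'][...,::-1])
E
```

```text
12.775 [ 0.37  -0.092 -1.071  1.907  0.797  1.218 -0.249] [0.3818429  0.20483064 0.59595442] 
 [[-0.408  0.707  0.577]
 [ 0.547  0.696 -0.465]
 [-0.731  0.126 -0.671]] [ 1.  -0.1  0.6] 0.0 0.6510081981822342
yaw 2.970616474124401
[[ 0.522 -0.628  0.577]
 [-0.421 -0.779 -0.465]
 [ 0.742 -0.    -0.671]]
[288.97276521 164.65946315] [285.83940489  73.8296242 ]
```

View pics/w1.png

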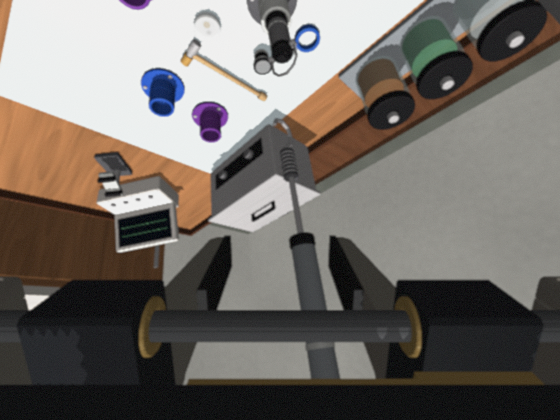

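View pics/s1.png

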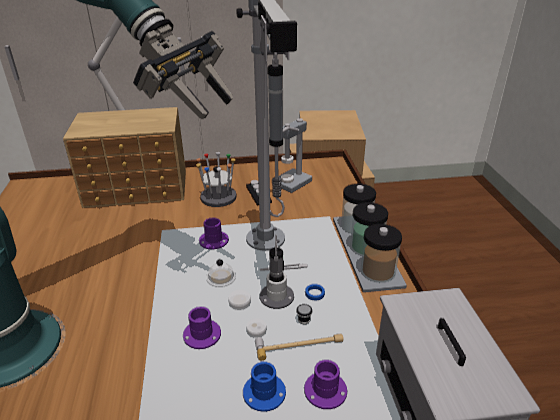

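```bash
python3 - <<'E'
from to import *
to((.4406,.178,.5018),(.4983,.1315,.4347))
E
```

```text
[ 30.   10.8 109.5]
[ 30.1  10.7 209.5]
```

Request:
jog_arm(rows=[{"gripper":50,"translation":[15,5,50],"yaw":-0.1},{"gripper":50,"translation":[30,11,105],"yaw":-0.17},{"gripper":50,"translation":[30,11,150],"yaw":-0.17},{"gripper":50,"translation":[30,11,170],"yaw":-0.17},{"gripper":50,"translation":[30,11,170],"yaw":-0.17}])

```text
t: 13.5
eef_pos: [0.4765, 0.1489, 0.4594]
tcp_rot: [0.787, 2.197, -0.342]
contact_force: [-0.2, -0.3, 0.3]
grip_width: 0.546
grasp_force: 0.0
```

```bash
python3 st.py; python3 - <<'E'
from to import *
to((.4983,.1315,.4347))
d=arm.get_image('wrist');print(proj(d,(.597,.052,.32)),proj(d,(.597,.052,.34)),proj(d,(.597,.052,.30)))
b=arm.get_image('side');print(proj(b,(.597,.052,.32)))
a=cv2.resize(b['image'][60:260,200:340],None,fx=2.8,fy=2.8)[:560]
c=np.zeros((580,790,3),np.uint8);c[:420,:392]=d['image'][:,80:472];c[:a.shape[0],395:395+a.shape[1]]=a[:,:395]
cv2.imwrite('pics/w2.png',c[...,::-1])
E
```

```text
13.5 [ 0.343  0.27  -1.029  2.013  1.214  1.154 -0.408] [0.47651963 0.14892477 0.45943984] 
 [[-0.518  0.634  0.575]
 [ 0.429  0.774 -0.466]
 [-0.74   0.005 -0.673]] [-0.2 -0.3  0.3] 0.0 0.5459947126698931
[-0.5  0.2 37.3]
[280.91388685 241.60994944] [281.13652039 270.56484312] [280.71042373 215.14829122]
[276.36143714 186.78720845]
```

View pics/w2.png

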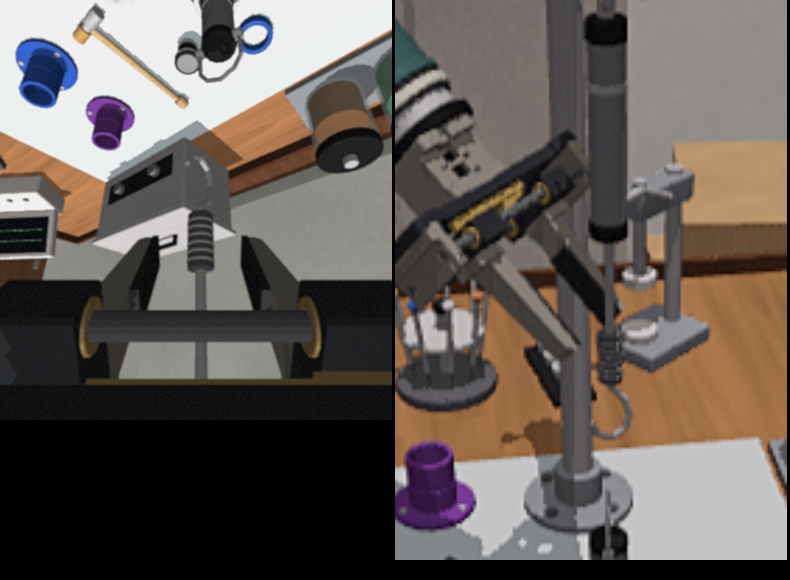

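Request:
jog_arm(rows=[{"gripper":50,"translation":[-0.5,0,20],"yaw":0},{"gripper":50,"translation":[-0.5,0,37],"yaw":0},{"gripper":50,"translation":[-0.5,0,37],"yaw":0},{"gripper":10,"translation":[-0.5,0,37],"yaw":0},{"gripper":10,"translation":[-0.5,0,37],"yaw":0},{"gripper":10,"translation":[-0.5,0,37],"yaw":0},{"gripper":10,"translation":[-0.5,0,37],"yaw":0},{"gripper":10,"translation":[-0.5,0,37],"yaw":0}], squeeze=45)

```text
t: 14.6
eef_pos: [0.4974, 0.1327, 0.436]
tcp_rot: [0.781, 2.196, -0.34]
contact_force: [0.3, 0.2, 1.1]
grip_width: 0.183
grasp_force: 45.0
```

```bash
python3 st.py; python3 - <<'E'
from to import *
s=arm.sense()['eef_pos']
to(s+[.035,0.01,-.0],s+[.035,.0225,-.0975],s+[0,.0225,-.0975])
E
```

```text
14.6 [ 0.341  0.328 -0.992  2.017  1.291  1.13  -0.439] [0.49743622 0.13271053 0.43597558] 
 [[-0.519  0.63   0.578]
 [ 0.425  0.777 -0.464]
 [-0.741  0.005 -0.671]] [0.3 0.2 1.1] 44.9996942281723 0.18267667862552733
[-13.9  29.8  15.6]
[63.7 39.1 75.2]
[81.8 17.  55. ]
```

Request:
jog_arm(rows=[{"gripper":10,"translation":[-10,13,12],"yaw":0},{"gripper":10,"translation":[-21,25,23],"yaw":0},{"gripper":10,"translation":[-11,43,13],"yaw":0},{"gripper":10,"translation":[3,43,26],"yaw":0},{"gripper":10,"translation":[18,42,39],"yaw":0},{"gripper":10,"translation":[32,42,52],"yaw":0},{"gripper":10,"translation":[47,42,65],"yaw":0},{"gripper":10,"translation":[61,42,78],"yaw":0}])

```text
t: 15.6
eef_pos: [0.5379, 0.1554, 0.3394]
tcp_rot: [0.78, 2.192, -0.34]
contact_force: [-1.2, -0.1, 8.1]
grip_width: 0.19
grasp_force: 45.0
```

Request:
jog_arm(rows=[{"gripper":10,"translation":[0,0,0],"yaw":0},{"gripper":10,"translation":[0,0,0],"yaw":0}])

```text
t: 15.85
eef_pos: [0.5378, 0.1551, 0.3397]
tcp_rot: [0.78, 2.194, -0.341]
contact_force: [-0.9, -0.2, 7.3]
grip_width: 0.187
grasp_force: 45.0
```

```bash
python3 st.py; python3 - <<'E'
from h import *
b=shot('side');t=shot('top')
import pickle;pickle.dump((b,t),open('d1.pkl','wb'))
s=arm.sense();g=s['eef_pos']+R.from_rotvec(s['tcp_rot']).as_matrix()[:,2]*.171;print('grasp',g)
seat=g-[0,0,.0655]
for n,p in(('seat',seat),('bail',(.5955,.0745,.18))):print(n,proj(b,p),proj(t,p))
a=cv2.resize(b['image'][160:300,220:340],None,fx=4,fy=4,interpolation=cv2.INTER_CUBIC)
e=cv2.resize(t['image'][160:250,240:320],None,fx=3.8,fy=3.8,interpolation=cv2.INTER_CUBIC)
c=np.zeros((600,800,3),np.uint8);c[:560,:480]=a;c[:e.shape[0],490:490+e.shape[1]]=e
cv2.imwrite('pics/h1.png',c[...,::-1])
E
```

```text
15.85 [ 0.185  0.564 -0.881  1.996  1.497  1.191 -0.644] [0.5377793  0.15514349 0.33968613] 
 [[-0.518  0.63   0.579]
 [ 0.424  0.777 -0.465]
 [-0.743  0.005 -0.669]] [-0.9 -0.2  7.3] 45.028372406959534 0.18687354757652436
grasp [0.63690922 0.07556694 0.22553152]
seat [293.39015994 241.95804716] [277.97498593 187.6697713 ]
bail [275.04563193 236.60257632] [278.48419529 204.92781738]
```

View pics/h1.png

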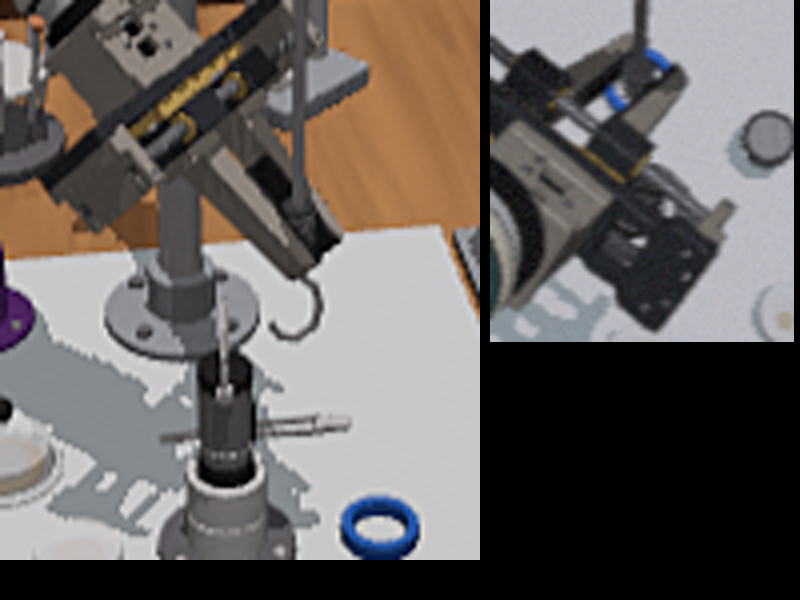

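Request:
jog_arm(rows=[{"gripper":10,"translation":[1.5,0,1.3],"yaw":0},{"gripper":10,"translation":[6,-5,-3.5],"yaw":0},{"gripper":10,"translation":[10,-10,-8],"yaw":0},{"gripper":10,"translation":[14,-15,-12.5],"yaw":0},{"gripper":10,"translation":[18,-20,-17],"yaw":0},{"gripper":10,"translation":[22.5,-25.8,-22.4],"yaw":0},{"gripper":10,"translation":[22.5,-25.8,-22.4],"yaw":0}])

```text
t: 16.82
eef_pos: [0.497, 0.1548, 0.3386]
tcp_rot: [0.782, 2.191, -0.341]
contact_force: [0.9, 0.4, 6.4]
grip_width: 0.183
grasp_force: 44.9
```

```bash
python3 st.py; python3 - <<'E'
from h import *
b=shot('side');t=shot('wrist')
s=arm.sense();g=s['eef_pos']+R.from_rotvec(s['tcp_rot']).as_matrix()[:,2]*.171;print('grasp',g)
seat=g-[0,0,.0655]
for n,p in(('seat',seat),('bail',(.5955,.0745,.18))):print(n,proj(b,p),proj(t,p))
a=cv2.resize(b['image'][180:300,220:320],None,fx=4,fy=4,interpolation=cv2.INTER_CUBIC)
c=np.zeros((600,800,3),np.uint8);c[:480,:400]=a;c[:420,404:800]=t['image'][:,82:478]
cv2.imwrite('pics/h2.png',c[...,::-1])
E
```

```text
16.825 [ 0.188  0.516 -0.908  2.079  1.476  1.193 -0.702] [0.49702391 0.15478143 0.33860857] 
 [[-0.515  0.631  0.58 ]
 [ 0.425  0.776 -0.466]
 [-0.744  0.006 -0.668]] [0.9 0.4 6.4] 44.92557942867279 0.18283898782797062
grasp [0.59654201 0.07503404 0.22438621]
seat [275.59304406 244.06682767] [279.48220873 167.53863487]
bail [275.04563193 236.60257632] [277.98032965 195.20606221]
```

View pics/h2.png

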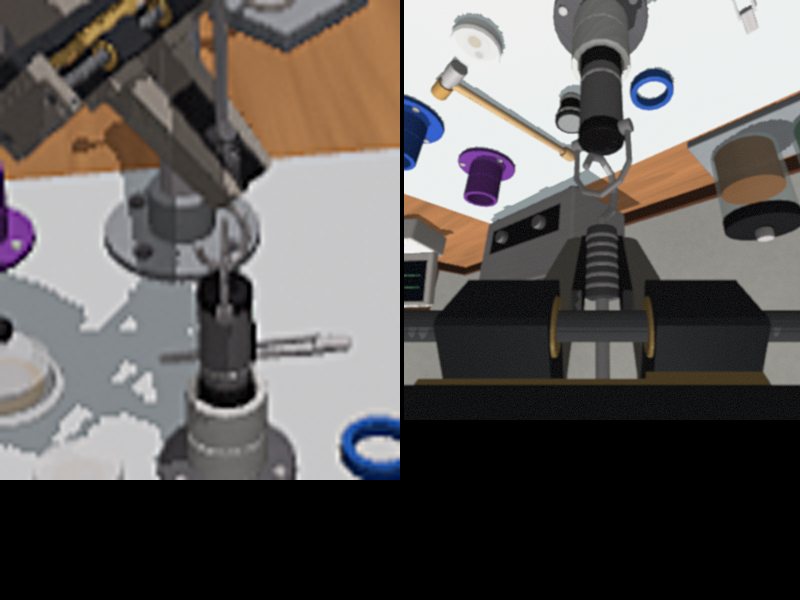

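Request:
jog_arm(rows=[{"gripper":10,"translation":[-4.5,0,-4],"yaw":0},{"gripper":10,"translation":[-9,0,-8],"yaw":0},{"gripper":10,"translation":[-13,0,-12],"yaw":0},{"gripper":10,"translation":[-15.6,0,-14],"yaw":0},{"gripper":10,"translation":[-15.6,0,-14],"yaw":0},{"gripper":10,"translation":[-17,0,-15.4],"yaw":0},{"gripper":10,"translation":[-17,0,-15.4],"yaw":0}])

```text
t: 17.8
eef_pos: [0.4971, 0.1546, 0.3609]
tcp_rot: [0.782, 2.193, -0.34]
contact_force: [2.4, -0.9, 5.1]
grip_width: 0.182
grasp_force: 44.9
```

```bash
python3 st.py; python3 - <<'E'
from to import *
s=arm.sense()['eef_pos']
to(s+[0,0,.436-s[2]],s+[0,0,.01])
E
```

```text
17.8 [ 0.212  0.476 -0.929  2.064  1.432  1.187 -0.648] [0.49709693 0.1546288  0.36093947] 
 [[-0.517  0.631  0.579]
 [ 0.426  0.776 -0.466]
 [-0.743  0.006 -0.669]] [ 2.4 -0.9  5.1] 44.92284178733826 0.18198404178351052
[-55.8   0.4 -50.2]
[-7.4  0.1 -6.7]
```

Request:
jog_arm(rows=[{"gripper":10,"translation":[-6,0,-5.3],"yaw":0},{"gripper":10,"translation":[-13,0,-11.7],"yaw":0},{"gripper":10,"translation":[-20,0,-18],"yaw":0},{"gripper":10,"translation":[-28,0,-25],"yaw":0},{"gripper":10,"translation":[-35,0,-31.5],"yaw":0},{"gripper":10,"translation":[-42,0,-38],"yaw":0},{"gripper":10,"translation":[-49,0,-44],"yaw":0},{"gripper":10,"translation":[-53,0,-47.7],"yaw":0}])

```text
t: 18.8
eef_pos: [0.4963, 0.1545, 0.4314]
tcp_rot: [0.781, 2.197, -0.34]
contact_force: [2.9, 0.4, 2.9]
grip_width: 0.185
grasp_force: 44.9
```

Request:
jog_arm(rows=[{"gripper":10,"translation":[-2,0,-1.8],"yaw":0},{"gripper":10,"translation":[-2,0,-1.8],"yaw":0},{"gripper":10,"translation":[-2,0,-1.8],"yaw":0},{"gripper":10,"translation":[-2,0,-1.8],"yaw":0}])

```text
t: 19.3
eef_pos: [0.4963, 0.1544, 0.4334]
tcp_rot: [0.781, 2.197, -0.34]
contact_force: [2.6, 0.0, 3.9]
grip_width: 0.186
grasp_force: 44.9
```

```bash
python3 st.py; python3 - <<'E'
from h import *
b=shot('side');t=shot('wrist')
a=cv2.resize(b['image'][130:300,210:330],None,fx=3.3,fy=3.3,interpolation=cv2.INTER_CUBIC)
c=np.zeros((600,800,3),np.uint8);c[:a.shape[0],:a.shape[1]]=a;c[:420,404:800]=t['image'][:,82:478]
cv2.imwrite('pics/h3.png',c[...,::-1])
E
```

```text
19.3 [ 0.289  0.355 -0.994  2.001  1.291  1.176 -0.468] [0.49634349 0.15441993 0.43337963] 
 [[-0.52   0.63   0.577]
 [ 0.425  0.777 -0.464]
 [-0.741  0.004 -0.672]] [2.6 0.  3.9] 44.93177354335785 0.18597190419288645
```

View pics/h3.png

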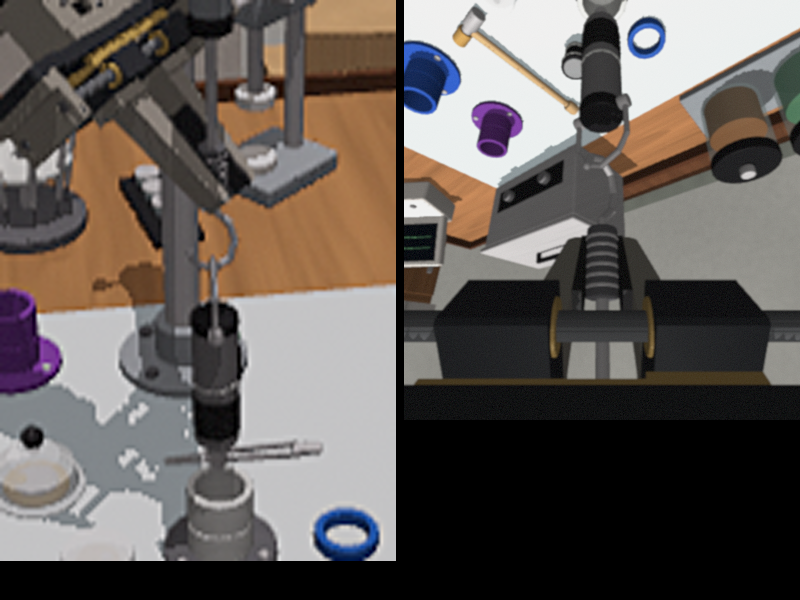

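Request:
jog_arm(rows=[{"gripper":10,"translation":[-1,0,-0.9],"yaw":0},{"gripper":10,"translation":[-2.2,0,-2],"yaw":0},{"gripper":10,"translation":[-2.2,0,-2],"yaw":0},{"gripper":10,"translation":[-2.2,0,-2],"yaw":0}])

```text
t: 19.9
eef_pos: [0.4961, 0.1543, 0.4362]
tcp_rot: [0.781, 2.198, -0.341]
contact_force: [1.2, -0.2, 1.5]
grip_width: 0.188
grasp_force: 44.9
```

Request:
jog_arm(rows=[{"gripper":22,"translation":[0,0,0],"yaw":0},{"gripper":35,"translation":[0,0,0],"yaw":0},{"gripper":50,"translation":[0,0,0],"yaw":0},{"gripper":50,"translation":[0,0,0],"yaw":0},{"gripper":50,"translation":[0,0,-15],"yaw":0},{"gripper":50,"translation":[0,0,-40],"yaw":0},{"gripper":50,"translation":[0,0,-80],"yaw":0},{"gripper":50,"translation":[0,0,-80],"yaw":0}], squeeze=10)

```text
t: 20.9
eef_pos: [0.4484, 0.1942, 0.4929]
tcp_rot: [0.776, 2.194, -0.335]
contact_force: [-0.2, 0.3, 0.9]
grip_width: 0.545
grasp_force: 0.0
```

Request:
jog_arm(rows=[{"gripper":50,"translation":[0,0,0],"yaw":0},{"gripper":50,"translation":[0,0,0],"yaw":0},{"gripper":50,"translation":[0,0,0],"yaw":0},{"gripper":50,"translation":[0,0,0],"yaw":0},{"gripper":50,"translation":[0,0,0],"yaw":0},{"gripper":50,"translation":[0,0,0],"yaw":0},{"gripper":50,"translation":[0,0,0],"yaw":0},{"gripper":50,"translation":[0,0,0],"yaw":0}])

```text
t: 21.9
eef_pos: [0.4501, 0.1915, 0.4903]
tcp_rot: [0.781, 2.197, -0.34]
contact_force: [0.7, 0.5, -0.6]
grip_width: 0.543
grasp_force: 0.0
```

Request:
jog_arm(rows=[{"gripper":50,"translation":[0,0,0],"yaw":0},{"gripper":50,"translation":[0,0,0],"yaw":0},{"gripper":50,"translation":[0,0,0],"yaw":0},{"gripper":50,"translation":[0,0,0],"yaw":0},{"gripper":50,"translation":[0,0,0],"yaw":0},{"gripper":50,"translation":[0,0,0],"yaw":0},{"gripper":50,"translation":[0,0,0],"yaw":0},{"gripper":50,"translation":[0,0,0],"yaw":0}])

```text
t: 22.9
eef_pos: [0.4501, 0.1915, 0.4902]
tcp_rot: [0.781, 2.197, -0.34]
contact_force: [0.1, -0.9, -1.0]
grip_width: 0.544
grasp_force: 0.0
```

```bash
python3 st.py; python3 - <<'E'
from h import *
b=shot('side')['image'];
for i in range(6): c=shot('side')['image']; print(np.abs(c[130:300,210:330].astype(int)-b[130:300,210:330]).max(2).__gt__(40).sum())
a=cv2.resize(c[130:300,210:330],None,fx=3.3,fy=3.3,interpolation=cv2.INTER_CUBIC)
cv2.imwrite('pics/h4.png',a[...,::-1])
E
```

```text
22.9 [ 0.291  0.23  -1.078  1.976  1.133  1.237 -0.391] [0.45010339 0.19150333 0.49021044] 
 [[-0.52   0.63   0.577]
 [ 0.425  0.777 -0.464]
 [-0.741  0.004 -0.672]] [ 0.1 -0.9 -1. ] 0.0 0.5438064993071846
0
0
0
0
0
0
```

View pics/h4.png

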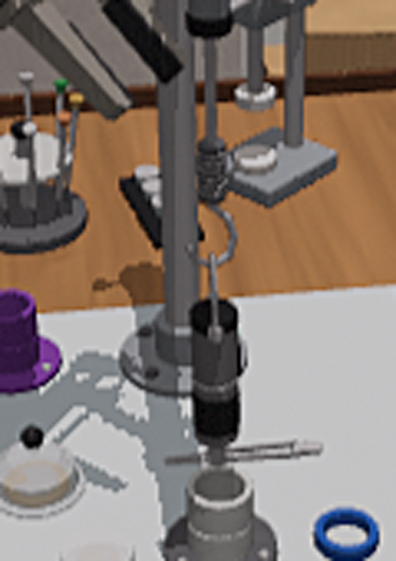

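The screwdriver hangs still and upright in the hook at about (213,260). Its nose, near (215,462), is clear of the holder's mouth near (220,485), and the retractor is home.

```bash
python3 -c "
from plant import arm
print(arm.job_done())"
```

```text
the job is handed in; nothing more can be done
None
```

The job is handed in: at the last look the screwdriver hung still from the hook by its bail, clear of the holder, with the retractor home and the gripper let go; no verdict was returned.

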